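# Locate a gearbox cover in its fixture and wind down the spring clamp

### The arm

A 6-joint arm with a two-finger parallel gripper is mounted at the origin on the work surface. World frame = base frame: x ahead of the robot, y to its left, z up, the work surface at z = 0. Lengths are in m, angles in degrees, forces in N, time in s.
With the tool pointing down it reaches from about 0.3 to 0.75 m from the base axis. Payload 8.5 kg.
Tool frame: the origin (TCP) lies at the centre of the arm's flange, where the gripper is bolted on; the fingertips stand 173 mm ahead of it and the grasp point (between the pads) lies env.pinch_z ahead of it (env.pinch_z is the distance from the TCP to the grasp point, in m); z points along the fingers, y is the line along which they close (so a half turn about z gives the same grasp; the last joint's range is limited). The gripper opens to 85 mm and grips with 20 to 120 N. Pads are 22 mm wide; open, the fingers measure 114 mm over their backs; the gripper's body (76 mm by 85 mm) begins 54 mm behind the grasp point. The pads swing forward as they close: fully open they stand 13 mm farther back than shut.
Start: joints at [63.008, 21.807, 74.336, -0, 83.858, -12.336], TCP at [0.139, 0.532, 0.405] pointing down, gripper open.
Joint ranges: [-178.18, 178.18], [-50.72, 133.34], [12.68, 142.11], [-81.47, 261.47], [9.98, 163.14], [-165.26, 165.26]. Speed limits (degrees/s): [136.94, 136.94, 180, 180, 180, 180].

### API

Orientations are given as a 3x3 rotation matrix whose columns are the frame's x, y, z axes.
In Python, from rig import env, get_image, job, spotter gives the robot as it stands. The module is installed in compiled form; this text tells all that it offers.
- The arm moves only by the shell command python3 -m creep 'ROWS' [FORCE]. ROWS is text: rows parted by semicolons, each of 7 numbers parted by spaces: the turn, a rotation vector about the tool's x, y, z in units of 8 degrees (1.0 is 8 degrees), then the shift along the tool's x, y, z in units of 30 mm (1.0 is 30 mm), then the finger opening in mm, from 0 to 85.4. A call has 1 to 12 rows; each row is the pose to reach, as a shift and turn from the pose commanded when the call began, along the tool's axes at that moment; what a row does not reach only later rows make up. A row lasts 1/10 s, in which the tool goes at most 50 mm and 8.59 degrees, less where a joint would pass 70% of its speed; a pose out of reach is approached as far as the arm can. A call with a gripper value outside its range is refused whole. The fingers move at their own pace and stop on an object; FORCE is the grip in N (left out, the last holds). Time passes only in rows, so rows that repeat a pose let the fingers close. It gives the time, the measured TCP pose, the force, the opening and the grip force at its end, in the units of the state.
- env.observe(): the state, without advancing time (a new reading comes with each control period).
- get_image(name): name is "scene" or "top" or "wrist"; returns a dict with "image" (420x560x3 uint8, blue, green, red), "depth" (420x560 float32, m along the optical axis (not along the pixel's ray), 0 where there is no reading), "intrinsics" (3x3 intrinsics, pixels), "view" (4x4, takes a point from world to camera coordinates). Camera axes: x right, y up, looking along -z (the intrinsics and any distortion apply to the point x, -y, -z); pixel columns grow to the right and rows downward; lengths in m; the calibration is good to about 2 mm. A picture is of the moment at which its call begins.
- job.close_job(): hands the job in; it is judged then, once.
Trained networks look in a picture, given as the dict that the camera call returned (one of the last four; its "shot" number tells which), for a name from the list of things; names that differ only in an ending like _2 or _b are one class to them, and where a whole thing is asked for, a point or a joint stands for the part that bears it (a point fixed in the world has none). Each returns a list of dicts, best first, with "p" (0 to 1); they miss things now and then, are a little off and sometimes report something else, mostly with a low value. They report only what shows in the picture. A call takes as long as a camera call.
- spotter.boxes_of(label, picture): "xy" ([column, row] in pixels, amid what is visible of it).
The state is a dict: "time_s": time; "q": joint angles; "qvel": joint speeds; "joint_efforts": joint torques, N m; "position": TCP position; "tool_rot": TCP orientation; "ft_force": force on the tool from outside, world axes, zero at the start; "wrist_torque": the same for the moment, N m; "grip_width": finger opening in m; "gripper_force": force on a finger pad.
Only numpy, scipy, OpenCV 4.12 (cv2) and the standard library are available. Lean on these libraries where they do the work, as an engineer would, in place of code of your own. Each camera call takes 0.05 s, during which the arm holds its last target. There are 200 camera calls.

### The job

Slide the aluminium gearbox cover along the dark fixture plate until it sits square against both brass stops, the long fence behind it and the end stop to its left. Then wind the black knob clockwise, following it as it sinks, until the yellow band on the spring foot has gone up into its sleeve, but stop before the foot's spring is bottomed out. Let go, and leave everything else on the bench where it is.

Things in the scene. Friction and masses are not known exactly. Their poses are not given: they have to be found in the camera images.
- nest (a point): Where the cover's centre must end, on the fixture, which stands fixed on the bench; half-way up a seated cover, 18 mm above the fixture plate. Axes (the fixture's): x toward the long fence, y toward the end stop, z up. The plate, dark steel, has its upper side 16 mm above the bench and covers x -115 to +135, y -210 to +110 mm from here.
- fence (a point): Middle of the working face of the long brass fence, at the nest's x = +50 mm; the bar runs from the nest's y = -90 to +75 mm, is 20 mm thick and its top lies 22 mm above the plate. Axes as the nest's.
- stop (a point): Middle of the working face of the brass end stop, at the nest's y = +75 mm; the bar runs from the nest's x = -70 to +50 mm, is 20 mm thick and its top lies 22 mm above the plate. Axes as the nest's.
- beam_tip (a point): Free end of the blue clamp arm (middle of its top edge), at the nest's x = +6, y = +13 mm. The arm, 32 mm wide, runs from here 130 mm at 40 degrees (from +x toward +y) to a 36 mm square post in the corner behind both stops. Its top is 132 mm and its underside 112 mm above the bench. The upright clamp axis passes through it at the nest's x = +20, y = +25 mm. Axes as the nest's.
- cover_center (a point): Centre (half-way up) of the loose gearbox cover, an aluminium plate 100 (x) by 150 (y) by 36 mm (z), 0.5 to 0.85 kg, too wide to grasp; it lies flat on the fixture plate 50 to 90 mm short of the end stop and 20 to 40 mm short of the fence, turned up to 0.15 rad. Its axes are those of the nest when seated; a blue disc on its top marks where the foot lands.
- knob_grip (a point): Centre of the black fluted knob, a cylinder 50 mm across and 30 mm high with upright axis, on top of the clamp's stem; rises and sinks with the stem (202 mm above the bench when fully up). Origin on the axis, half-way up; it turns with the knob.
- knob (a joint): Turn of the knob, rad, 0 (fully up) to 5.0, growing clockwise seen from above. The fast thread sinks knob, stem and foot 6.37 mm per rad (40 mm a turn); friction of 0.12 N m holds it where it is left. Starts at 0.6 to 1.9; the foot touches the cover at about 3.14, the yellow band is hidden at about 3.77, the spring bottoms at about 4.71.
- foot_face (a point): Centre of the underside of the black spring foot (28 mm across) at the lower end of the stem, on the clamp's axis. At the start it hangs 7 to 17 mm above the top of the cover, which can slide beneath it.
- foot (a joint): How far the spring foot is pressed up into its sleeve, m, 0 (free) to 0.010 (bottomed). Spring 3 N plus 1 N per mm. The yellow band is the 4 mm of plunger next to the sleeve, so it is out of sight from 0.004.
- gear: Black spur gear, 114 mm across and 36 mm high, lying on the bench left of the fixture; leave alone. Origin at the centre of its underside.
- collar: Steel collar, 40 mm across and 26 mm high, standing on the fixture plate's far right corner; leave alone. Origin at the centre of its underside.
- shaft: Stepped steel shaft, 44 mm across and 90 mm high, standing left of the fixture; leave alone. Origin at the centre of its underside.
- wrench: Open-ended wrench, 190 mm, lying right of the fixture; leave alone. Origin at about its middle, on the underside.
- spray: White spray bottle with red cap, 56 mm across and 150 mm high, right of the fixture; leave alone. Origin at the centre of its underside.
- caliper: Digital caliper, 200 mm, lying right of the fixture; leave alone. Origin at about its middle, on the underside.
- cover: The same cover; origin at the centre of its underside.

How it is judged (in metres and radians):
On the way, in this order (a step that is already met when the one before it is completed fails the run):
1. the cover sits square against both brass stops, the foot not yet pressing on it (x of cover_center in the frame of nest between -0.003 and 0.003 m and y of cover_center in the frame of nest between -0.003 and 0.003 m and z of cover_center in the frame of nest between -0.003 and 0.003 m and angle between the x axis of cover_center and the x axis of nest, either way round below 0.03 rad and value of joint foot below 0.001 m), for 0.2 s.
2. the foot is pressed up so far that the yellow band is hidden (value of joint foot above 0.004 m), for 0.2 s.
At the end, for the whole second after the job is handed in: The cover lies flat against both stops (centre within 3 mm of the nest along each axis, square within 0.03 rad) and the spring foot, bearing on it, is pressed in by more than 4 mm (band hidden) and less than 9.5 mm (not bottomed), cover and knob at rest (x of cover_center in the frame of nest between -0.003 and 0.003 m and y of cover_center in the frame of nest between -0.003 and 0.003 m and z of cover_center in the frame of nest between -0.003 and 0.003 m and angle between the x axis of cover_center and the x axis of nest, either way round below 0.03 rad and value of joint foot between 0.004 and 0.0095 m and linear speed of cover below 0.01 m/s and velocity of joint knob between -0.05 and 0.05 rad/s); the robot touches nothing.
It fails at once if another thing on the bench is shifted by more than 15 mm (distance of any of gear, collar, shaft, wrench, spray, caliper from where it was at the start of the episode above 0.015 m).
It also fails if it takes over 72 s, if anything falls off the work surface, if the arm or the gripper's body presses on something with over 40 N, if the wrist force passes 120 N, or if a joint passes its speed limit or range.

## Working session

There is one attempt and no reset: what is moved stays moved. The work goes in short steps, Python scripts to look and compute and a shell command to move; the robot and the scene stay as the last step left them, time stands still between calls to the robot, and variables do not carry over. Pictures are saved under pics/ and viewed, at most 10 in all, crops included, and the job is handed in when it is done.

```bash
mkdir -p pics; cat > h.py <<'E'
import numpy as np, cv2
from rig import env, get_image, job, spotter
def w2p(P,d):
    c=d["view"]@np.append(P,1); c=np.array([c[0],-c[1],-c[2]]); p=d["intrinsics"]@c; return p[:2]/p[2]
def p2w(uv,d,z=None):
    K=d["intrinsics"];V=np.linalg.inv(d["view"])
    r=np.linalg.inv(K)@np.array([uv[0],uv[1],1]); r=np.array([r[0],-r[1],-r[2]])
    if z is None:
        r=r*d["depth"][int(round(uv[1])),int(round(uv[0]))]; return (V@np.append(r,1))[:3]
    o=V[:3,3];dr=V[:3,:3]@r; return o+dr*(z-o[2])/dr[2]
def cloud(d):
    h,w=d["depth"].shape; u,v=np.meshgrid(np.arange(w),np.arange(h))
    r=np.stack([u,v,np.ones_like(u)],-1)@np.linalg.inv(d["intrinsics"]).T*d["depth"][...,None]
    r=r*[1,-1,-1]; V=np.linalg.inv(d["view"]); return r@V[:3,:3].T+V[:3,3]
E
python3 - <<'E'
from h import *
np.set_printoptions(precision=3,suppress=True)
s=env.observe();print(s["time_s"],env.pinch_z,s["tool_rot"],s["ft_force"])
for n in("top","scene"):
    d=get_image(n);cv2.imwrite(f"pics/{n}0.png",d["image"]);print(n,d["view"],d["intrinsics"])
    for l in("cover_center","knob_grip","foot_face","beam_tip","collar","gear","shaft","spray","nest","fence","stop","wrench","caliper"):
        b=spotter.boxes_of(l,d)[:2]
        print(l,[(np.round(x["xy"]),round(x["p"],2),p2w(x["xy"],d)) for x in b])
E
```

```text
0.0 0.1547 [[-0.967  0.253 -0.001]
 [ 0.253  0.967 -0.001]
 [ 0.    -0.001 -1.   ]] [0.317 0.51  0.534]
top [[ 0.007 -1.     0.013 -0.075]
 [ 0.994  0.008  0.105 -0.571]
 [-0.105  0.012  0.994 -1.786]
 [ 0.     0.     0.     1.   ]] [[534.935   0.    279.478]
 [  0.    534.935 207.87 ]
 [  0.      0.      1.   ]]
cover_center [(array([299., 227.]), 0.82, array([ 0.505, -0.136,  0.055]))]
knob_grip [(array([268., 215.]), 0.56, array([ 0.532, -0.034,  0.205]))]
foot_face []
beam_tip [(array([287., 213.]), 0.94, array([ 0.556, -0.096,  0.025])), (array([298., 227.]), 0.63, array([ 0.506, -0.134,  0.054]))]
collar []
gear [(array([149., 234.]), 0.77, array([0.481, 0.371, 0.02 ])), (array([268., 211.]), 0.44, array([ 0.543, -0.035,  0.205]))]
shaft [(array([148., 181.]), 0.64, array([0.66 , 0.375, 0.036]))]
spray [(array([408., 200.]), 0.76, array([ 0.591, -0.489,  0.112]))]
nest [(array([284., 210.]), 0.58, array([ 0.564, -0.087,  0.022]))]
fence [(array([284., 212.]), 0.76, array([ 0.559, -0.086,  0.019]))]
stop [(array([286., 212.]), 0.84, array([ 0.561, -0.094,  0.01 ]))]
wrench [(arr
[... 731 characters left out ...]
 0.79, array([0.507, 0.379, 0.018]))]
shaft [(array([432., 197.]), 0.89, array([0.667, 0.382, 0.049])), (array([276., 227.]), 0.29, array([ 0.542, -0.047,  0.066]))]
spray [(array([109., 329.]), 0.7, array([ 0.621, -0.514,  0.094]))]
nest [(array([270., 257.]), 0.82, array([ 0.598, -0.099,  0.038])), (array([388., 173.]), 0.26, array([0.502, 0.373, 0.02 ]))]
fence [(array([270., 258.]), 0.95, array([ 0.6  , -0.101,  0.036])), (array([279., 188.]), 0.25, array([ 0.549, -0.043,  0.207]))]
stop [(array([274., 258.]), 0.84, array([ 0.597, -0.087,  0.024]))]
wrench [(array([133., 272.]), 0.92, array([ 0.429, -0.4  ,  0.005]))]
caliper [(array([176., 328.]), 0.97, array([ 1.328, -0.552,  1.067]))]
```

```bash
python3 - <<'E'
import cv2,numpy as np
a=cv2.imread("pics/top0.png")[140:290,190:420];b=cv2.imread("pics/scene0.png")[130:340,130:450]
cv2.imwrite("pics/c1.png",np.vstack([cv2.resize(a,(460,300),interpolation=3),cv2.resize(b,(460,300),interpolation=3)]))
E
```

```text
(no output)
```

View pics/c1.png

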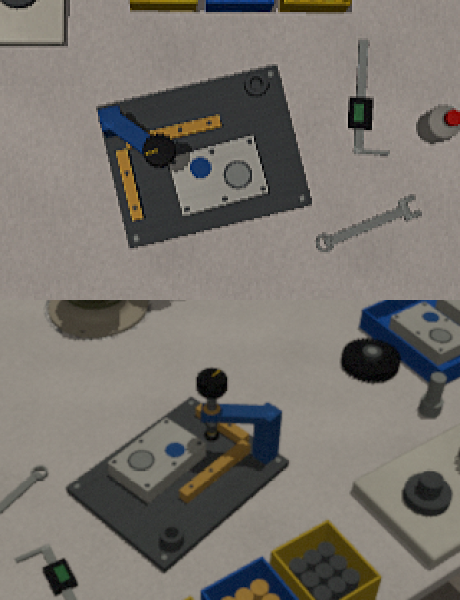

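```bash
cat > loc.py <<'E'
from h import *
from scipy.optimize import least_squares
def fit(d,verbose=True):
    P=cloud(d);im=d["image"];hsv=cv2.cvtColor(im,cv2.COLOR_BGR2HSV)
    roi=(P[...,0]>.3)&(P[...,0]<.8)&(P[...,1]>-.4)&(P[...,1]<.2)
    out={}
    br=roi&(hsv[...,0]>8)&(hsv[...,0]<26)&(hsv[...,1]>110)&(hsv[...,2]>80)&(P[...,2]>.028)&(P[...,2]<.046)
    n,l,st,c=cv2.connectedComponentsWithStats(br.astype(np.uint8))
    for i in range(1,n):
        if st[i,4]>25:
            v,u=np.where(l==i); q=np.array([p2w((a,b),d,.038)[:2] for a,b in zip(u,v)],np.float32)
            r=cv2.minAreaRect(q); out.setdefault("brass",[]).append((st[i,4],r,np.median(P[l==i][:,2])))
    co=roi&(hsv[...,1]<60)&(hsv[...,2]>100)&(P[...,2]>.043)&(P[...,2]<.06)
    n,l,st,c=cv2.connectedComponentsWithStats(co.astype(np.uint8))
    i=1+np.argmax(st[1:,4]);v,u=np.where(l==i); q=np.array([p2w((a,b),d,.052)[:2] for a,b in zip(u,v)],np.float32)
    out["cover"]=(cv2.minAreaRect(q),np.median(P[l==i][:,2]))
    kn=roi&(P[...,2]>.18)&(P[...,2]<.23)
    n,l,st,c=cv2.connectedComponentsWithStats(kn.astype(np.uint8)); i=1+np.argmax(st[1:,4])
    z=np.median(P[l==i][:,2]);v,u=np.where(l==i)
    q=np.array([p2w((a,b),d,z)[:2] for a,b in zip(u,v)],np.float32)
    out["knob"]=(cv2.minEnclosingCircle(q),z)
    return out
if __name__=="__main__":
    for n in("top","scene"):
        for k,v in fit(get_image(n)).items(): print(n,k,v)
E
python3 loc.py; python3 - <<'E'
from h import *
# plate outline in top: dark pixels at z~16mm
d=get_image("top");P=cloud(d);g=d["image"].max(2)
m=(g<95)&(P[...,2]>.005)&(P[...,2]<.026)&(P[...,0]>.3)&(P[...,0]<.8)&(P[...,1]>-.35)&(P[...,1]<.2)
n,l,st,c=cv2.connectedComponentsWithStats(m.astype(np.uint8));i=1+np.argmax(st[1:,4]);v,u=np.where(l==i)
q=np.array([p2w((a,b),d,.016)[:2] for a,b in zip(u,v)],np.float32)
print("plate",cv2.minAreaRect(q),st[i])
E
```

```text
top brass [(np.int32(165), ((0.5852625370025635, -0.08027009665966034), (0.020187797024846077, 0.11840061843395233), 13.935973167419434), np.float64(0.03786418007279235)), (np.int32(200), ((0.4952656924724579, 0.014958689920604229), (0.12849928438663483, 0.02608792670071125), 10.3230619430542), np.float64(0.03738101592053))]
top cover (((0.5059171915054321, -0.13405761122703552), (0.09841512143611908, 0.14820340275764465), 15.783663749694824), np.float64(0.05145415312766777))
top knob (((0.5325806736946106, -0.037828657776117325), 0.027106812223792076), np.float64(0.20689398355667754))
scene brass [(np.int32(465), ((0.5738723278045654, -0.04936486482620239), (0.06821002811193466, 0.1914980262517929), 32.700565338134766), np.float64(0.035638309743365015))]
scene cover (((0.5081630945205688, -0.13743263483047485), (0.09890373051166534, 0.14741462469100952), 15.874743461608887), np.float64(0.04961576017134206))
scene knob (((0.5443987250328064, -0.046294715255498886), 0.037478454411029816), np.float64(0.20302103127233362))
plate ((0.5411071181297302, -0.11217993497848511), (0.24803024530410767, 0.3201122581958771), 13.937893867492676) [ 239  173  107   91 4196]
```

```bash
python3 -m creep '0 0 -3.58 -15.11 -19.71 0 60;0 0 -3.58 -15.11 -19.71 0 60;0 0 -3.58 -15.11 -19.71 0 60;0 0 -3.58 -15.11 -19.71 0 60;0 0 -3.58 -15.11 -19.71 0 60;0 0 -3.58 -15.11 -19.71 0 60;0 0 -3.58 -15.11 -19.71 0 60;0 0 -3.58 -15.11 -19.71 0 60;0 0 -3.58 -15.11 -19.71 0 60;0 0 -3.58 -15.11 -19.71 0 60;0 0 -3.58 -15.11 -19.71 0 60;0 0 -3.58 -15.11 -19.71 0 60'
```

```text
time_s: 2.75
position: [0.3681, -0.0134, 0.4051]
tool_rot: [[-0.971, -0.241, 0.001], [-0.241, 0.971, -0.0], [-0.001, -0.0, -1.0]]
ft_force: [1.6, 0.5, 0.6]
grip_width: 0.0597
gripper_force: 0.0
```

```bash
python3 -m creep '0 0 0 -.8 -5.08 0 60;0 0 0 -.8 -5.08 0 60;0 0 0 -.8 -5.08 0 60;0 0 0 -.8 -5.08 0 60;0 0 0 -.8 -5.08 1.6 60;0 0 0 -.8 -5.08 3.2 60;0 0 0 -.8 -5.08 4.8 60;0 0 0 -.8 -5.08 6.2 60;0 0 0 -.8 -5.08 6.83 60;0 0 0 -.8 -5.08 6.83 60;0 0 0 -.8 -5.08 6.83 60'
cat > st.py <<'E'
from h import *
N=np.array([.5194,-.0661]);t=np.radians(13.94);R=np.array([[np.cos(t),-np.sin(t)],[np.sin(t),np.cos(t)]])
if __name__=="__main__":
    from loc import fit
    s=env.observe();print("t",s["time_s"],"q",np.round(s["q"],1),"F nest",R.T@s["ft_force"][:2],"tcp nest",1e3*R.T@(np.array(s["position"][:2])-N),s["position"][2])
    for n in("top","scene"):
        o=fit(get_image(n)); c=o["cover"]; print(n,"cover",1e3*R.T@(np.array(c[0][0])-N),c[0][1:],"knob",o["knob"])
E
python3 st.py
```

```text
time_s: 3.85
position: [0.4283, -0.1532, 0.2005]
tool_rot: [[-0.97, -0.242, 0.0], [-0.242, 0.97, -0.0], [-0.0, -0.0, -1.0]]
ft_force: [-0.2, -0.0, 0.9]
grip_width: 0.0597
gripper_force: 0.0
t 3.85 q [ -34.7   28.6  105.1    0.    46.2 -138.7] F nest [-0.21265686  0.01245031] tcp nest [-109.41993724  -62.55695557] 0.20054912483376902
top cover [-28.79496671 -62.60552306] ((0.09774986654520035, 0.14828796684741974), 15.886499404907227) knob (((0.5326636433601379, -0.03782273456454277), 0.02712164632976055), np.float64(0.20599833919040123))
scene cover [-27.80029897 -66.62700333] ((0.09894294291734695, 0.14771489799022675), 15.923248291015625) knob (((0.43701663613319397, -0.16212314367294312), 0.05012896656990051), np.float64(0.19986163579950555))
```

```bash
python3 -m creep '0 0 0 -.25 0 0 60;0 0 0 -.5 0 0 60;0 0 0 -.63 0 0 60;0 0 0 -.76 0 0 60;0 0 0 -.88 0 0 60;0 0 0 -1 0 0 60;0 0 0 -1.1 0 0 60;0 0 0 -1.2 0 0 60;0 0 0 -1.3 0 0 60;0 0 0 -1.4 0 0 60;0 0 0 -1.45 0 0 60;0 0 0 -1.45 0 0 60'; python3 st.py
```

```text
time_s: 5.15
position: [0.4701, -0.1425, 0.2001]
tool_rot: [[-0.97, -0.242, -0.002], [-0.242, 0.97, 0.0], [0.002, 0.001, -1.0]]
ft_force: [-5.0, -1.4, 4.2]
grip_width: 0.0601
gripper_force: 2.6
t 5.15 q [-3.070e+01  3.110e+01  9.940e+01 -1.000e-01  4.960e+01 -1.347e+02] F nest [-5.17497269 -0.12619982] tcp nest [-66.25036776 -62.3043307 ] 0.20009743834500288
top cover [  1.78360869 -76.44661936] ((0.08474394679069519, 0.12244931608438492), 13.906675338745117) knob (((0.5330330729484558, -0.03749403730034828), 0.026940912008285522), np.float64(0.20633643882456199))
scene cover [ -3.44822409 -67.48323918] ((0.09845814108848572, 0.14751961827278137), 14.280799865722656) knob (((0.4775809347629547, -0.14623545110225677), 0.051708053797483444), np.float64(0.19887143234282306))
```

```bash
python3 -m creep '0 0 0 -.06 0 0 60;0 0 0 -.12 0 0 60;0 0 0 -.16 0 0 60;0 0 0 -.16 0 0 60'; python3 -m creep '0 0 0 -.04 0 0 60;0 0 0 -.08 0 0 60;0 0 0 -.08 0 0 60'
```

```text
time_s: 5.65
position: [0.4747, -0.1414, 0.2001]
tool_rot: [[-0.97, -0.242, -0.002], [-0.242, 0.97, 0.0], [0.002, 0.001, -1.0]]
ft_force: [-5.4, -1.1, 4.9]
grip_width: 0.0602
gripper_force: 2.9
time_s: 5.95
position: [0.4764, -0.141, 0.2001]
tool_rot: [[-0.97, -0.242, -0.004], [-0.242, 0.97, 0.0], [0.004, 0.001, -1.0]]
ft_force: [-11.0, -3.6, 7.5]
grip_width: 0.0601
gripper_force: 6.0
```

```bash
python3 -m creep '0 0 0 .6 0 0 60;0 0 0 .67 0 -1 60;0 0 1 .67 0 -2 50;0 0 2 .67 -1 -3 40;0 0 3 .67 -2 -3.5 40;0 0 4 0 -3 -3.5 40;0 0 5 -1 -3.6 -3.5 40;0 0 6 -2 -3.6 -3.5 40;0 0 7 -2 -3.6 -3.5 40;0 0 8 -2 -3.6 -3.5 40;0 0 9 -2 -3.6 -3.5 40;0 0 10 -2 -3.6 -3.5 40'; python3 st.py
```

```text
time_s: 7.15
position: [0.5619, -0.231, 0.3049]
tool_rot: [[-0.402, 0.916, 0.0], [0.916, 0.402, 0.0], [-0.0, 0.0, -1.0]]
ft_force: [0.3, 0.2, -1.1]
grip_width: 0.0398
gripper_force: 0.0
t 7.15 q [-33.5  32.3  73.6   0.   74.1 -57.2] F nest [0.35683927 0.14268798] tcp nest [   1.54540016 -170.31602617] 0.3049356255532381
top cover [  1.0547612  -57.64423332] ((0.097657710313797, 0.1364232301712036), 14.559366226196289) knob (((0.5326407551765442, -0.037824343889951706), 0.02711755782365799), np.float64(0.20624580619312827))
scene cover [  2.42025006 -67.6220498 ] ((0.09967304766178131, 0.147743359208107), 13.822030067443848) knob (((0.5575594902038574, -0.2464827001094818), 0.07620556652545929), np.float64(0.20447999061100008))
```

```bash
python3 -m creep '0 0 .7 0 0 0 40;0 0 1.23 0 0 0 40;0 0 1.23 0 0 1.5 40;0 0 1.23 0 0 2.8 40;0 0 1.23 0 0 3.5 40;0 0 1.23 0 0 3.5 40' && python3 -m creep '0 0 0 .3 0 0 40;0 0 0 .6 0 0 40;0 0 0 .75 0 0 40;0 0 0 .9 0 0 40;0 0 0 1.05 0 0 40;0 0 0 1.2 0 0 40;0 0 0 1.35 0 0 40;0 0 0 1.5 0 0 40;0 0 0 1.65 0 0 40;0 0 0 1.8 0 0 40;0 0 0 1.95 0 0 40;0 0 0 2.1 0 0 40'; python3 st.py
```

```text
time_s: 7.85
position: [0.5612, -0.2309, 0.1971]
tool_rot: [[-0.248, 0.969, -0.005], [0.969, 0.248, 0.003], [0.004, -0.004, -1.0]]
ft_force: [0.2, -0.1, 0.4]
grip_width: 0.0399
gripper_force: 0.0
time_s: 9.05
position: [0.5466, -0.171, 0.2014]
tool_rot: [[-0.245, 0.97, 0.004], [0.97, 0.245, -0.004], [-0.005, 0.003, -1.0]]
ft_force: [1.9, -7.4, 4.2]
grip_width: 0.0401
gripper_force: 3.7
t 9.05 q [-29.2  36.6  86.   -0.1  57.1 -43.3] F nest [ 0.03679499 -7.68166037] tcp nest [   1.1208868  -108.32722108] 0.20144483501919896
top cover [-13.48206343  33.80143889] ((0.06772293150424957, 0.04861657693982124), 71.95244598388672) knob (((0.532640814781189, -0.03782442584633827), 0.02711758390069008), np.float64(0.2062444437849842))
scene cover [ 15.57068189 -17.74217086] ((0.08907120674848557, 0.152405247092247), 66.69954681396484) knob (((0.5536484122276306, -0.1773369014263153), 0.048903580754995346), np.float64(0.19950109941632943))
```

```bash
python3 -m creep '0 0 0 .13 0 0 40;0 0 0 .26 0 0 40;0 0 0 .39 0 0 40;0 0 0 .5 0 0 40;0 0 0 .58 0 0 40;0 0 0 .64 0 0 40;0 0 0 .64 0 0 40'; python3 -m creep '0 0 0 .04 0 0 40;0 0 0 .08 0 0 40;0 0 0 .08 0 0 40'; python3 -m creep '0 0 0 .04 0 0 40;0 0 0 .07 0 0 40;0 0 0 .07 0 0 40'
```

```text
time_s: 9.85
position: [0.5419, -0.1523, 0.2013]
tool_rot: [[-0.245, 0.97, 0.004], [0.97, 0.245, -0.003], [-0.004, 0.003, -1.0]]
ft_force: [0.1, -6.5, 5.1]
grip_width: 0.0399
gripper_force: 3.2
time_s: 10.15
position: [0.5414, -0.1501, 0.2014]
tool_rot: [[-0.245, 0.97, 0.004], [0.97, 0.245, -0.003], [-0.004, 0.003, -1.0]]
ft_force: [1.0, -6.9, 5.5]
grip_width: 0.0401
gripper_force: 3.6
time_s: 10.45
position: [0.5409, -0.1482, 0.2013]
tool_rot: [[-0.244, 0.97, 0.004], [0.97, 0.245, -0.004], [-0.005, 0.003, -1.0]]
ft_force: [0.7, -9.1, 4.2]
grip_width: 0.0401
gripper_force: 4.2
```

```bash
python3 -m creep '0 0 0 .04 0 0 40;0 0 0 .06 0 0 40;0 0 0 .06 0 0 40'; python3 -m creep '0 0 0 .04 0 0 40;0 0 0 .04 0 0 40'
```

```text
time_s: 10.75
position: [0.5407, -0.1477, 0.2014]
tool_rot: [[-0.244, 0.97, 0.005], [0.97, 0.244, -0.007], [-0.008, 0.003, -1.0]]
ft_force: [1.1, -16.4, 0.9]
grip_width: 0.0399
gripper_force: 8.3
time_s: 10.95
position: [0.5405, -0.1473, 0.2015]
tool_rot: [[-0.245, 0.97, 0.006], [0.97, 0.245, -0.009], [-0.01, 0.004, -1.0]]
ft_force: [0.9, -22.3, 0.0]
grip_width: 0.0398
gripper_force: 11.0
```

```bash
python3 -m creep '0 0 0 -.5 0 0 40;0 0 0 -.8 0 -.8 40;0 0 -1 -.8 -1 -2 50;0 0 -2 -.8 -2 -3.5 60;0 0 -3 0 -3.1 -3.5 60;0 0 -4 1 -3.1 -3.5 60;0 0 -5 2 -3.1 -3.5 60;0 0 -6 2.75 -3.1 -3.5 60;0 0 -7 2.75 -3.1 -3.5 60;0 0 -8 2.75 -3.1 -3.5 60;0 0 -9 2.75 -3.1 -3.5 60;0 0 -10 2.75 -3.1 -3.5 60'; python3 st.py; python3 - <<'E'
import sys;sys.path.insert(0,'.')
from h import *
for n in("top","scene"): 
    d=get_image(n);cv2.imwrite(f"pics/{n}1.png",d["image"])
a=cv2.imread("pics/top1.png")[150:270,200:380];b=cv2.imread("pics/scene1.png")[150:310,160:400]
cv2.imwrite("pics/c2.png",np.vstack([cv2.resize(a,(450,300),interpolation=2),cv2.resize(b,(450,300),interpolation=2)]))
E
```

```text
time_s: 12.15
position: [0.4291, -0.0868, 0.305]
tool_rot: [[-0.997, -0.078, -0.0], [-0.078, 0.997, 0.001], [0.0, 0.001, -1.0]]
ft_force: [0.1, -0.8, 0.3]
grip_width: 0.06
gripper_force: 0.0
t 12.15 q [ -27.    17.2  100.4    0.    62.4 -121.5] F nest [-0.10778822 -0.75664503] tcp nest [-92.59151678   1.65534742] 0.30503751681944846
top cover [  0.43258658 -40.50500654] ((0.09853149950504303, 0.06759025156497955), 14.559366226196289) knob (((0.5330414772033691, -0.03749345615506172), 0.02694242261350155), np.float64(0.20624603004362096))
scene cover [  2.91160685 -32.22880555] ((0.09774958342313766, 0.09048192203044891), 14.466403007507324) knob (((0.44270217418670654, -0.08399277925491333), 0.07951948791742325), np.float64(0.20573704813662957))
```

View pics/c2.png

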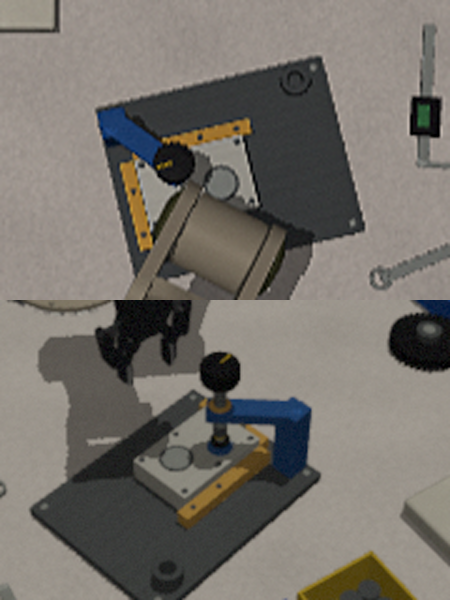

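The cover sits against both brass bars, with the blue disc directly under the foot (crop pixel 219,447). One confirming push toward the fence.

```bash
python3 -m creep '0 0 -.7 0 0 0 60;0 0 -1.18 0 0 0 60;0 0 -1.18 0 0 1.5 60;0 0 -1.18 0 0 2.8 60;0 0 -1.18 0 0 3.45 60;0 0 -1.18 0 0 3.45 60' && python3 -m creep '0 0 0 -.3 0 0 60;0 0 0 -.6 0 0 60;0 0 0 -.8 0 0 60;0 0 0 -.9 0 0 60;0 0 0 -.98 0 0 60;0 0 0 -1.02 0 0 60;0 0 0 -1.02 0 0 60'; python3 -m creep '0 0 0 -.04 0 0 60;0 0 0 -.06 0 0 60;0 0 0 -.06 0 0 60'
```

```text
time_s: 12.95
position: [0.4289, -0.0869, 0.1995]
tool_rot: [[-0.973, -0.232, -0.005], [-0.232, 0.973, 0.003], [0.004, 0.004, -1.0]]
ft_force: [-0.0, -1.2, 0.1]
grip_width: 0.0597
gripper_force: 0.0
time_s: 13.65
position: [0.459, -0.0799, 0.2014]
tool_rot: [[-0.972, -0.235, -0.0], [-0.235, 0.972, -0.0], [0.0, -0.0, -1.0]]
ft_force: [-0.5, -0.3, 0.1]
grip_width: 0.0598
gripper_force: 0.0
time_s: 13.95
position: [0.4604, -0.0795, 0.2013]
tool_rot: [[-0.972, -0.235, -0.002], [-0.235, 0.972, 0.0], [0.002, 0.001, -1.0]]
ft_force: [-3.8, -2.2, 3.0]
grip_width: 0.0598
gripper_force: 2.6
```

```bash
python3 -m creep '0 0 0 -.04 0 0 60;0 0 0 -.08 0 0 60;0 0 0 -.08 0 0 60'
```

```text
time_s: 14.25
position: [0.4614, -0.0792, 0.2013]
tool_rot: [[-0.971, -0.237, -0.007], [-0.237, 0.972, -0.0], [0.007, 0.001, -1.0]]
ft_force: [-16.3, -9.4, 10.3]
grip_width: 0.06
gripper_force: 9.0
```

```bash
python3 -m creep '0 0 0 .6 0 0 60;0 0 0 .8 0 -1 70;0 0 0 .8 0 -2.5 85;0 0 0 .8 0 -4 85;0 0 0 .8 0 -5.5 85;0 0 0 .8 0 -7.3 85;0 0 0 -.5 .77 -7.3 85;0 0 0 -1.8 .77 -7.3 85;0 0 0 -2.6 .77 -7.3 85;0 0 0 -2.6 .77 -7.3 85;0 0 0 -2.6 .77 -7.3 85'; python3 st.py;  python3 - <<'E'
from h import *
d=get_image("wrist");cv2.imwrite("pics/w1.png",d["image"]);P=cloud(d)
b=spotter.boxes_of("knob_grip",d);print([(x["xy"],x["p"],p2w(x["xy"],d)) for x in b[:2]])
m=(P[...,2]>.195)&(P[...,2]<.22)&(abs(P[...,0]-.533)<.05)&(abs(P[...,1]+.037)<.05)
print(m.sum(),np.median(P[m],0)if m.any() else 0)
m=(P[...,2]>.045)&(P[...,2]<.06); print(m.sum(),np.median(P[m],0))
print(cv2.imwrite("pics/w1s.png",cv2.resize(d["image"],(400,300))))
d=get_image("scene");cv2.imwrite("pics/s2.png",cv2.resize(d["image"][165:245,245:345],(600,480),interpolation=2))
E
```

```text
time_s: 15.35
position: [0.5335, -0.0381, 0.4199]
tool_rot: [[-0.972, -0.235, -0.001], [-0.235, 0.972, 0.0], [0.001, 0.001, -1.0]]
ft_force: [-0.5, 0.2, 0.6]
grip_width: 0.0849
gripper_force: 0.0
t 15.35 q [ -16.8   19.7   75.1    0.    85.3 -120.4] F nest [-0.49498671  0.28326864] tcp nest [20.46193403 23.8153267 ] 0.419912260338255
top cover [-2.88755904 60.77837563] ((0.05290735885500908, 0.050776977092027664), 72.08013916015625) knob (((0.5102518796920776, -0.03645915538072586), 0.012366987764835358), np.float64(0.20007214744592905))
scene cover [-38.5488006  -26.40791683] ((0.07309587299823761, 0.03888305276632309), 78.09947204589844) knob (((0.5445684194564819, -0.046403903514146805), 0.03747059032320976), np.float64(0.2032077584689635))
[([275.8, 236.3], 0.69, array([ 0.52855431, -0.03785043,  0.20788552])), ([185.4, 160.8], 0.5, array([ 0.53709618, -0.14970737,  0.01380895]))]
4570 [ 0.52912576 -0.03683355  0.20736375]
13747 [ 0.52370275 -0.07937329  0.0521715 ]
True
```

View pics/w1s.png

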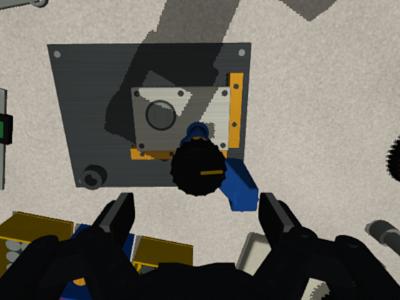

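View pics/s2.png

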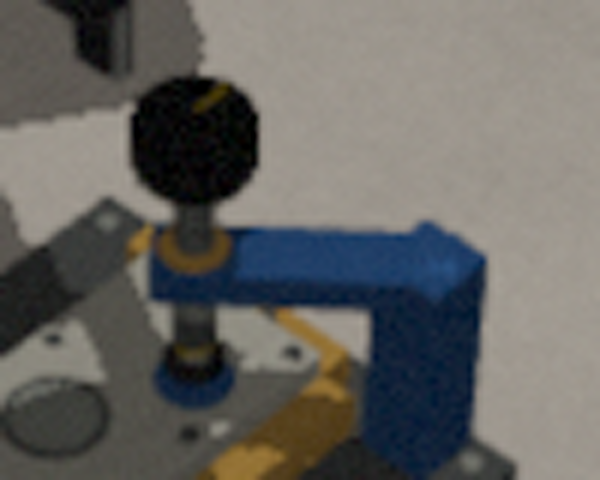

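```bash
python3 -m creep '0 0 0 .04 0 .8 85;0 0 0 .04 0 1.8 85;0 0 0 .04 0 2.5 85;0 0 0 .04 0 2.56 85;0 0 0 .04 0 2.56 85;0 0 0 .04 0 2.56 40;0 0 0 .04 0 2.56 40;0 0 0 .04 0 2.56 40;0 0 0 .04 0 2.56 40;0 0 0 .04 0 2.56 40;0 0 0 .04 0 2.56 40;0 0 0 .04 0 2.56 40' 50
```

```text
time_s: 16.8
position: [0.5321, -0.0373, 0.3452]
tool_rot: [[-0.972, -0.235, 0.002], [-0.235, 0.972, 0.003], [-0.003, 0.002, -1.0]]
ft_force: [-2.5, 8.7, 8.9]
grip_width: 0.0489
gripper_force: 51.0
```

```bash
python3 -m creep '0 0 1 0 0 .03 40;0 0 2 0 0 .06 40;0 0 3 0 0 .09 40;0 0 4 0 0 .12 40;0 0 5 0 0 .15 40;0 0 6 0 0 .18 40;0 0 7 0 0 .21 40;0 0 8 0 0 .24 40;0 0 9 0 0 .27 40;0 0 10 0 0 .3 40;0 0 10 0 0 .3 40;0 0 10 0 0 .3 40'; python3 - <<'E'
from h import *
s=env.observe();print(s["wrist_torque"],s["q"])
d=get_image("scene");cv2.imwrite("pics/s3.png",cv2.resize(d["image"][165:245,245:345],(600,480),interpolation=2))
E
```

```text
time_s: 18.0
position: [0.5323, -0.0367, 0.3363]
tool_rot: [[-0.4, 0.916, 0.003], [0.916, 0.4, 0.004], [0.002, 0.005, -1.0]]
ft_force: [-1.3, 13.8, 9.3]
grip_width: 0.0489
gripper_force: 51.2
[ 2.17901905 -0.11886658 -0.23584466] [-16.71003273  23.63596818  83.49411015   0.29348033  72.75349846
 -40.40133725]
```

View pics/s3.png

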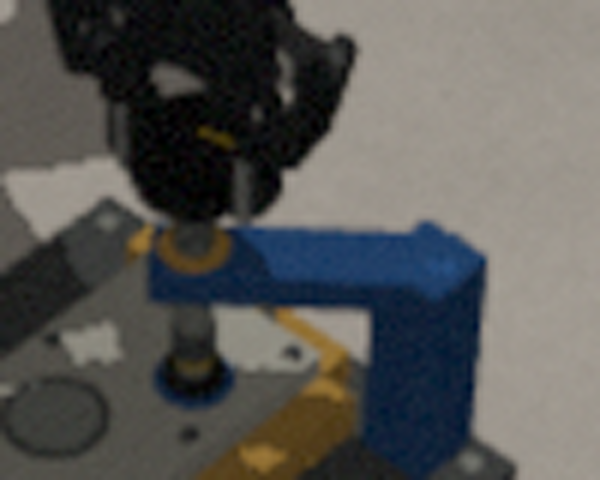

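```bash
python3 -m creep '0 0 1 .02 0 .03 40;0 0 2 .02 0 .06 40;0 0 3 .02 0 .09 40;0 0 4 .02 0 .12 40;0 0 5 .02 0 .15 40;0 0 6 .02 0 .18 40;0 0 7 .02 0 .21 40;0 0 8 .02 0 .24 40;0 0 8.5 .02 0 .255 40;0 0 8.5 .02 0 .255 40;0 0 8.5 .02 0 .255 40'; python3 - <<'E'
from h import *
s=env.observe();print(s["wrist_torque"],s["q"])
d=get_image("scene");cv2.imwrite("pics/s4.png",cv2.resize(d["image"][165:245,245:345],(600,480),interpolation=2))
E
```

```text
time_s: 19.15
position: [0.5327, -0.0366, 0.3288]
tool_rot: [[0.7, 0.715, 0.006], [0.715, -0.7, 0.002], [0.006, 0.003, -1.0]]
ft_force: [2.6, 11.8, 7.0]
grip_width: 0.0489
gripper_force: 51.0
[ 1.44128173 -0.66497331 -0.1333291 ] [-16.67816875  24.10102618  84.10911452   0.23879603  71.50694322
  27.63725377]
```

View pics/s4.png

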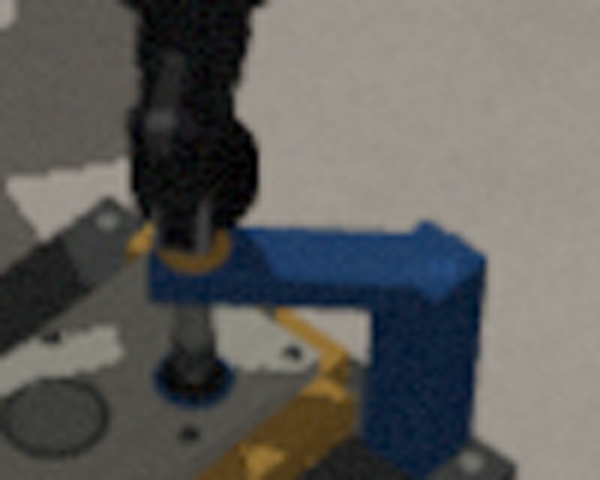

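The yellow band has gone from above the foot (crop ~195,360), so the foot is pressed in. Now I'll let go and lift.

```bash
python3 -m creep '0 0 0 0 0 0 85;0 0 0 0 0 0 85;0 0 0 0 0 0 85;0 0 0 0 0 0 85;0 0 0 0 0 0 85;0 0 0 0 0 -1 85;0 0 0 0 0 -2 85;0 0 0 0 0 -3 85;0 0 0 0 0 -3 85;0 0 0 0 0 -3 85' && python3 - <<'E'
from h import *
from loc import fit
d=get_image("wrist");P=cloud(d)
m=(P[...,2]>.17)&(P[...,2]<.215)&(abs(P[...,0]-.533)<.03)&(abs(P[...,1]+.037)<.03);print(m.sum(),np.median(P[m],0))
m=(P[...,2]>.045)&(P[...,2]<.06); print(m.sum(),np.median(P[m],0))
cv2.imwrite("pics/w2.png",cv2.resize(d["image"],(400,300)))
d=get_image("scene");a=cv2.resize(d["image"][165:245,245:345],(400,300),interpolation=2)
cv2.imwrite("pics/s5.png",np.hstack([a,cv2.imread("pics/w2.png")]));print(fit(d)["cover"])
E
```

```text
time_s: 20.2
position: [0.532, -0.0379, 0.4169]
tool_rot: [[0.7, 0.714, 0.0], [0.714, -0.7, -0.0], [0.0, 0.0, -1.0]]
ft_force: [-0.0, 0.4, -0.3]
grip_width: 0.0848
gripper_force: 0.0
4284 [ 0.53497447 -0.03289887  0.19083714]
8201 [ 0.55580123 -0.09179644  0.05207644]
(((0.4876929521560669, -0.10021935403347015), (0.07663624733686447, 0.031947240233421326), 84.6363525390625), np.float64(0.04903391628062681))
```

View pics/s5.png

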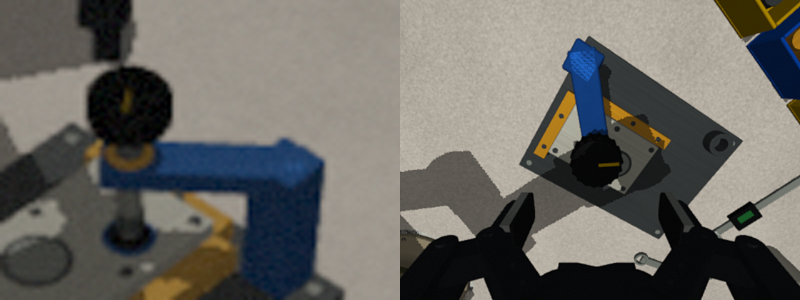

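The cover is still against both stops, the band is hidden, and the knob top at 190.8 mm gives about 4.1 rad, which is inside the window. Handing in.

```bash
python3 -c "
from rig import job
print(job.close_job())"
```

```text
the job is handed in; nothing more can be done
None
```

I handed the job in at about 20 s of the 72 s limit: the cover is against both brass stops, the yellow band is hidden, the knob is at about 4.1 rad (about 6 mm of foot travel) and the gripper is clear; no verdict was returned.

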